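Spin the sample carousel and stop its vial at the reader

TASK

Check that the sample carousel runs freely and then park it: with a closed fingertip flick the vial so that the disc spins anticlockwise (seen from above), a turn every few seconds, and let go so that the vial runs freely past the reader at least once. On a later pass, brake the turning disc by pressing a fingertip on its flat top, never against the vial, so that it stops with the vial in front of the reader's window; it must stop there directly, without stopping elsewhere first or being nudged into place. Then take the finger away, leaving the disc at rest; do not pinch anything, and do not disturb the jug, tip box and jar.

Things in the scene. Friction and masses are not known exactly. Their poses are not given: they have to be found in the camera images.
- carousel (a joint): Angle of the disc about its upright axis, rad, growing anticlockwise seen from above, unwrapped, no stops. At 0, 2 pi, 4 pi ... the vial is exactly in front of the window; it starts between -5.0 and -1.6, so the first pass is at 0. Free bearing: left alone it loses about 0.1 rad/s each second, so it coasts for some turns and at last stops; a fingertip pressing with a few newtons stops it almost at once.
- disc_centre (a point): Point on the disc's axis at the height of its flat top, 50 mm above the bench; fixed; x axis to the reader. The disc: aluminium, 240 mm across, 14 mm thick, 0.7 kg, flush dark dots. It sits on a sprung spindle: pressed, it yields straight down up to 12 mm, from about 5 N at first to 20 N at the bottom. The vial never crosses the flat within 82 mm of the axis.
- reading_place (a point): Fixed point 100 mm from the axis, at the height of the disc's top: where the vial's foot is when it is in front of the middle of the window.
- vial (a point): Amber glass vial with a white cap, the only thing standing up from the disc: 30 mm across, 41 mm tall, fixed firmly in the disc 100 mm from its axis. Origin at the centre of its foot, at the height of the disc's top (50 mm above the bench); z up, x pointing away from the disc's axis.
- carousel_base: Fixed grey foot of the carousel on the bench, with the white reader head: a box 45 mm deep, 90 mm wide and 90 mm tall whose face stands 140 mm from the axis, on the +x side of this frame; its black window, 56 mm wide, faces the axis. Origin on the axis at bench height, z up.
- jug: Loose clear jug, 110 mm across, 130 mm tall, with a handle at its +y; bystander. Origin under its centre.
- tip_box: Loose grey box with a pale lid, 85 x 60 x 55 mm; bystander. Origin under its centre.
- jar: Loose white jar, 52 mm across, 75 mm tall; bystander. Origin under its centre.

How it is judged:
By the outcome, as a careful person would: the job done as asked, in the order asked, and still so for the second after the job is handed in, with the robot touching nothing.
It also fails if it takes over 48 s, if anything falls off the work surface, if the arm or the gripper's body presses on something with over 40 N, if the wrist force passes 120 N, or if a joint passes its speed limit or range.

ROBOT

A 6-joint arm with a two-finger parallel gripper is mounted at the origin on the work surface. World frame = base frame: x ahead of the robot, y to its left, z up, the work surface at z = 0. Lengths are in mm, angles in rad, forces in N, time in s.
With the tool pointing down it reaches from about 275 to 750 mm from the base axis. Payload 10.2 kg.
Tool frame: the origin (TCP) lies on the centre line of the jaws, within the pads' length; the fingertips stand 22 mm ahead of it and the grasp point (between the pads) lies 3 mm ahead of it; z points along the fingers, x is the direction in which the jaws open and shut, and the axes are right-handed (so a half turn about z gives the same grasp; the last joint's range is limited). The gripper opens to 85 mm and grips with 20 to 120 N. Pads are 22 mm wide; open, the fingers measure 114 mm over their backs; the gripper's body (76 mm by 85 mm) begins 54 mm behind the grasp point. The pads swing forward as they close: fully open they stand 13 mm farther back than shut.
Start: joints at [-1.38, 0.313, 1.498, -0, 1.331, -0.223], TCP at [211.086, -480.701, 253.294] pointing down, gripper open.
Joint ranges: [-2.94, 2.94], [-0.97, 2.17], [0.19, 2.56], [-1.23, 4.37], [0.02, 3.11], [-2.88, 2.88]. Speed limits (rad/s): [2.39, 2.39, 3.01, 3.14, 3.14, 3.14].

INTERFACE

Orientations are given as a unit quaternion [x, y, z, w].
In Python, from workcell import readout, get_image, hand_in gives the robot as it stands.
- The arm moves only by the tool servo_tool, never from a script. Its argument "moves" is a list of rows, each a list of 2 entries, a list of its own where there are three numbers: the shift along the tool's x, y, z in mm, then the turn about the tool's z in rad. A call has 1 to 20 rows; each row is the pose to reach, as a shift and turn from the pose commanded when the call began, along the tool's axes at that moment; what a row does not reach only later rows make up. A row lasts 1/12 s, in which the tool goes at most 41.7 mm and 7.16 degrees, less where a joint would pass 70% of its speed; a pose out of reach is approached as far as the arm can. A call with a gripper value outside its range is refused whole. "claw" is the finger opening in mm, from 0 to 85.4, set as the call begins (left out, the last holds). The fingers move at their own pace and stop on an object; "newtons" is the grip in N (left out, the last holds). Time passes only in rows, so rows that repeat a pose let the fingers close. It gives the time, the measured TCP pose, the force and the opening at its end, in the units of the state.
- readout.get_obs(): the state, without advancing time (a new reading comes with each control period).
- get_image(name): name is "side" or "top" or "wrist"; returns a dict with "color" (420x560x3 uint8, red, green, blue), "fovy" (degrees; the focal length in pixels is half the picture's height over the tangent of half this angle, whatever the lens; pixels are square), "cx", "cy" (the principal point, pixels), "pose" (4x4, takes a point from camera to world coordinates). Camera axes: x right, y down, z forward; pixel columns grow to the right and rows downward; lengths in mm; the calibration is good to about 2 mm. A picture is of the moment at which its call begins. There is no depth.
- hand_in(): hands the job in, once; it reports no verdict.
The state is a dict: "clock": time; "joint_positions": joint angles; "qvel": joint speeds; "effort": joint torques, N m; "eef_pos": TCP position; "orientation": TCP orientation; "contact_force": force on the tool from outside, world axes, zero at the start; "torque": the same for the moment, N m; "width": finger opening in mm.
Only numpy, scipy, OpenCV 4.12 (cv2) and the standard library are available. Lean on these libraries where they do the work, as an engineer would, in place of code of your own. Each camera call takes 0.05 s, during which the arm holds its last target. There are 200 camera calls.

## Working session

There is one attempt and no reset: what is moved stays moved. The work goes in short steps, Python scripts to look and compute and a tool call to move; the robot and the scene stay as the last step left them, time stands still between calls to the robot, and variables do not carry over. Pictures are saved under pics/ and viewed, about 8 in all and at most 12, crops included, and the job is handed in when it is done.

Besides the shell and the picture viewer there is one more tool, called after "Request:" in YAML: its name, and indented under it one key for each argument. servo_tool: Moves the arm, as the interface text tells. Its arguments: {"type":"object","properties":{"moves":{"type":"array"},"claw":{"type":"number"},"newtons":{"type":"number"}},"required":["moves"]}

```bash
ls; mkdir -p pics
cat > h.py <<'E'
import numpy as np, cv2
from workcell import readout, get_image, hand_in
def cam(im):
    f=im["color"].shape[0]/2/np.tan(np.radians(im["fovy"])/2); return f,im["cx"],im["cy"],np.array(im["pose"])
def ray(im,u,v,z):
    f,cx,cy,T=cam(im); d=T[:3,:3]@np.array([(u-cx)/f,(v-cy)/f,1]); o=T[:3,3]
    return o+d*(z-o[2])/d[2]
def proj(im,p):
    f,cx,cy,T=cam(im); q=T[:3,:3].T@(np.array(p)-T[:3,3]); return f*q[0]/q[2]+cx,f*q[1]/q[2]+cy
def save(im,n): cv2.imwrite("pics/"+n,im["color"][:,:,::-1])
E
python3 - <<'E'
from h import *
import pickle
for n in ("top","side"):
    im=get_image(n); save(im,n+"1.png"); pickle.dump(im,open(n+"1.pkl","wb")); print(n,im["fovy"],np.round(im["pose"],3).tolist())
print(readout.get_obs())
E
```

```text
pics
top 43.28705896793086 [[-0.023, -0.997, 0.08, 481.972], [-1.0, 0.024, 0.013, 130.092], [-0.015, -0.08, -0.997, 1532.944], [0.0, 0.0, 0.0, 1.0]]
side 49.676053652872895 [[-0.708, -0.495, 0.504, -2.195], [-0.706, 0.504, -0.497, 749.141], [-0.008, -0.707, -0.707, 932.293], [0.0, 0.0, 0.0, 1.0]]
{'clock': 0.1, 'joint_positions': array([-1.38039935e+00,  3.13390851e-01,  1.49833232e+00, -1.41514612e-05,
        1.33100729e+00, -2.23401608e-01]), 'qvel': array([ 0.00169125, -0.00186525, -0.00358957, -0.00178804,  0.00023349,
       -0.0009899 ]), 'effort': array([ 2.56222556e-03, -4.12897074e+01, -2.60143000e+01, -1.99045535e-04,
        3.02744826e-03,  2.63750110e-06]), 'eef_pos': array([ 211.04417385, -480.49806657,  252.80476453]), 'orientation': array([ 8.37285147e-01, -5.46766183e-01, -4.00521815e-04, -4.04080566e-04]), 'contact_force': array([ 0.19919027, -0.87029263, -0.19207233]), 'torque': array([-0.03989505, -0.00435937, -0.00270083]), 'width': 85.67846163346479}
```

View pics/top1.png

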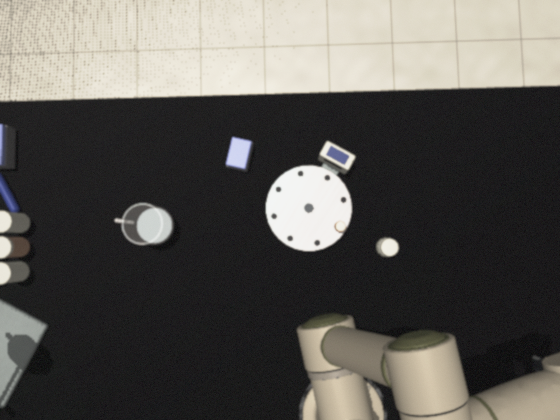

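View pics/side1.png

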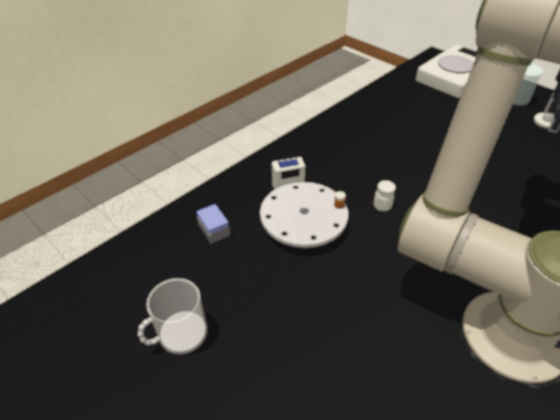

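Run:
```python
from h import *
import pickle
t=pickle.load(open("top1.pkl","rb")); s=pickle.load(open("side1.pkl","rb"))
for n,p in dict(disc=(309,208,50),vialcap=(340.5,226.5,91),readertop=(337,156,90),jar=(388,247,75),box=(239,153,55)).items():
    print(n,ray(t,*p).round(1))
for n,p in dict(disc=(304,211,50),vialcap=(340,196,91),readertop=(288,162,90),jar=(386,187,75),box=(212,215,55)).items():
    print('side',n,ray(s,*p).round(1))
a=cv2.resize(t["color"][130:270,220:410],None,fx=4,fy=4,interpolation=cv2.INTER_CUBIC)[:,:,::-1]
b=cv2.resize(s["color"][140:260,220:410],None,fx=4,fy=4,interpolation=cv2.INTER_CUBIC)[:,:,::-1]
cv2.imwrite("pics/tcrop.png",a); cv2.imwrite("pics/scrop.png",b)
# disc outline
g=cv2.cvtColor(t["color"],cv2.COLOR_RGB2GRAY)
m=((g>120)*255).astype(np.uint8)
cs,_=cv2.findContours(m[140:270],cv2.RETR_EXTERNAL,cv2.CHAIN_APPROX_NONE,offset=(0,140))
for c in cs:
    if cv2.contourArea(c)>1500: print(cv2.boundingRect(c),cv2.contourArea(c))
```

```text
disc [576.8  79.8  50. ]
vialcap [521.8  -3.   91. ]
readertop [7.156e+02 3.000e-01 9.000e+01]
jar [ 463.1 -132.5   75. ]
box [737.  273.3  55. ]
side disc [577.6  81.5  50. ]
side vialcap [520.1   2.   91. ]
side readertop [723.4  -5.1  90. ]
side jar [ 461.5 -131.4   75. ]
side box [742.  271.6  55. ]
(115, 203, 57, 42) 1625.0
(265, 164, 87, 87) 5786.5
```

View pics/tcrop.png

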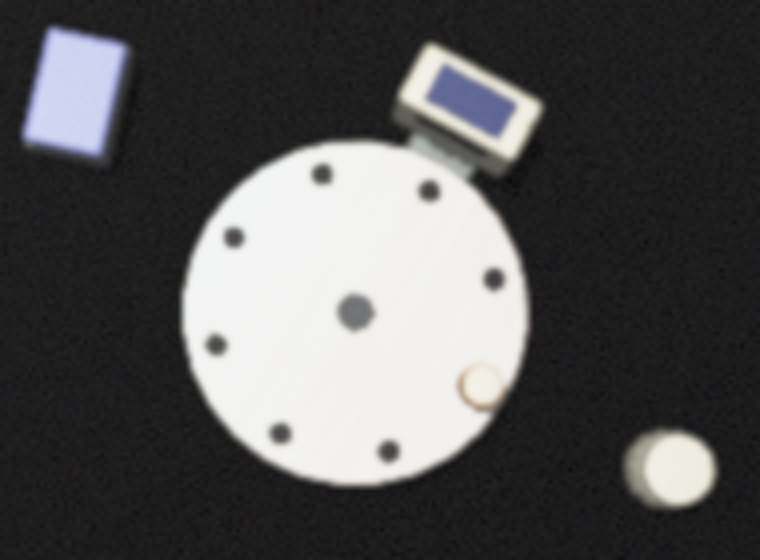

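View pics/scrop.png

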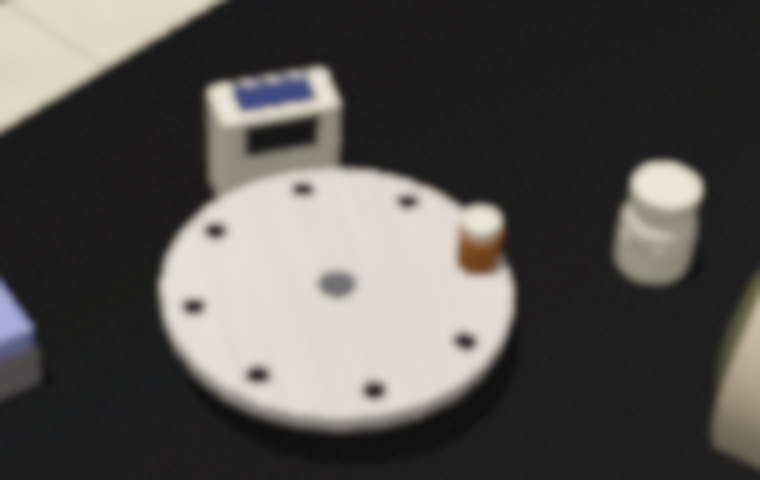

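Run:
```python
from h import *
import pickle
t=pickle.load(open("top1.pkl","rb")); s=pickle.load(open("side1.pkl","rb"))
T=lambda p,z: ray(t,220+p[0]/4-.375,130+p[1]/4-.375,z)
S=lambda p,z: ray(s,220+p[0]/4-.375,140+p[1]/4-.375,z)
ct=T((355,312),50); cs=S((337,283.5),50); print(ct,cs)
dt=[(322,174),(234,237),(216,344),(280,433),(388,451),(494,279),(430,190)]
ds=[(303,189),(215,230),(194,306),(258,374),(374,390),(465,341),(408,201)]
for n,F,c,d,v in (('top',T,ct,dt,(483,385)),('side',S,cs,ds,(482,218))):
    q=np.array([F(p,50) for p in d]); 
    (x,y),r=cv2.minEnclosingCircle(q[:,:2].astype(np.float32)); e=q-c
    print(n,(x,y),r,np.degrees(np.arctan2(e[:,1],e[:,0])).round(1),np.hypot(e[:,0],e[:,1]).round(1))
    w=F(v,91)-c; print(' vial',np.degrees(np.arctan2(w[1],w[0])),np.hypot(w[0],w[1]))
for n,F,c,k in (('top',T,ct,[(430,43),(543,105),(508,162),(399,98)]),('side',S,cs,[(208,90),(327,67),(342,103),(216,126)])):
    q=np.array([F(p,90) for p in k]); w=q.mean(0)-c
    print(n,q[:,:2].round(0).tolist(),np.degrees(np.arctan2(w[1],w[0])),np.hypot(w[0],w[1]),[np.degrees(np.arctan2(*(q[i]-q[j])[1::-1])).round(1) for i,j in ((0,1),(3,2),(3,0),(2,1))])
```

```text
[577.92921967  81.4943015   50.        ] [579.14990557  80.34869747  50.        ]
top (578.6126098632812, 81.25629425048828) 100.43058013916016 [  11.9   56.7  101.6  146.8 -168.2  -78.   -33. ] [100.2 100.1 100.1  99.7  99.8 100.3 101.1]
 vial -122.88720335226826 100.30923995982992
side (579.3597412109375, 80.73365783691406) 100.17427825927734 [ -32.9   12.1   57.   101.6  146.6 -168.5  -78. ] [ 99.5 100.5 100.2 100.1 100.2  99.7  99.8]
 vial -122.87223856450711 100.40208825835614
top [[760.0, 26.0], [715.0, -50.0], [676.0, -25.0], [722.0, 49.0]] -30.189927637817938 162.15605728218705 [np.float64(59.4), np.float64(57.8), np.float64(149.3), np.float64(146.9)]
side [[757.0, 29.0], [713.0, -52.0], [677.0, -29.0], [724.0, 54.0]] -29.949540139769947 160.10694400989453 [np.float64(61.5), np.float64(60.3), np.float64(143.6), np.float64(147.6)]
```

Request:
servo_tool:
  claw: 0
  newtons: 20
  moves:
    - [[-7,-9,2],-0.02]
    - [[-20,-27,6],-0.05]
    - [[-37,-50,11],-0.09]
    - [[-57,-77,17],-0.14]
    - [[-81,-108,24],-0.2]
    - [[-104,-140,31],-0.26]
    - [[-128,-171,38],-0.32]
    - [[-151,-203,45],-0.38]
    - [[-175,-234,52],-0.44]
    - [[-199,-266,59],-0.5]
    - [[-222,-297,66],-0.56]
    - [[-246,-329,73],-0.62]
    - [[-269,-360,80],-0.68]
    - [[-293,-392,87],-0.74]
    - [[-313,-419,93],-0.8]
    - [[-327,-437,97],-0.83]
    - [[-333,-446,99],-0.855]
    - [[-336.6,-450.5,100],-0.855]
    - [[-336.6,-450.5,100],-0.855]

```text
clock: 1.68
eef_pos: [488.0, 9.1, 153.1]
orientation: [0.989, -0.15, -0.0, 0.0]
contact_force: [0.5, 0.5, 0.3]
width: -0.2
```

Request:
servo_tool:
  moves:
    - [[0,0,8],0]
    - [[0,0,22],0]
    - [[0,0,38],0]
    - [[0,0,50],0]
    - [[0,0,56],0]
    - [[0,0,58],0]
    - [[0,0,58],0]
    - [[0,0,58],0]

```text
clock: 2.35
eef_pos: [488.4, 8.2, 95.8]
orientation: [0.989, -0.151, 0.0, 0.0]
contact_force: [-0.3, 0.2, 0.5]
width: -0.2
```

Request:
servo_tool:
  moves:
    - [[0,0,11],0]

```text
clock: 2.43
eef_pos: [489.6, 8.2, 86.3]
orientation: [0.989, -0.151, 0.002, 0.0]
contact_force: [0.0, 0.6, 0.7]
width: -0.1
```

Request:
servo_tool:
  moves:
    - [[0,0,0],0]

```text
clock: 2.52
eef_pos: [487.9, 8.6, 83.8]
orientation: [0.989, -0.151, -0.0, -0.0]
contact_force: [-0.6, 0.7, -0.2]
width: -0.2
```

Run:
```python
from h import *
o=readout.get_obs(); print(o["clock"],o["eef_pos"],o["contact_force"])
im=get_image("side"); c=cv2.resize(im["color"][90:290,190:450],None,fx=3,fy=3,interpolation=cv2.INTER_CUBIC); cv2.imwrite("pics/s2.png",c[:,:,::-1])
im=get_image("top"); c=cv2.resize(im["color"][90:290,190:450],None,fx=3,fy=3,interpolation=cv2.INTER_CUBIC); cv2.imwrite("pics/t2.png",c[:,:,::-1])
```

```text
2.5167 [487.8613894    8.55202692  83.82021888] [-0.57409994  0.70952729 -0.24938767]
```

View pics/s2.png

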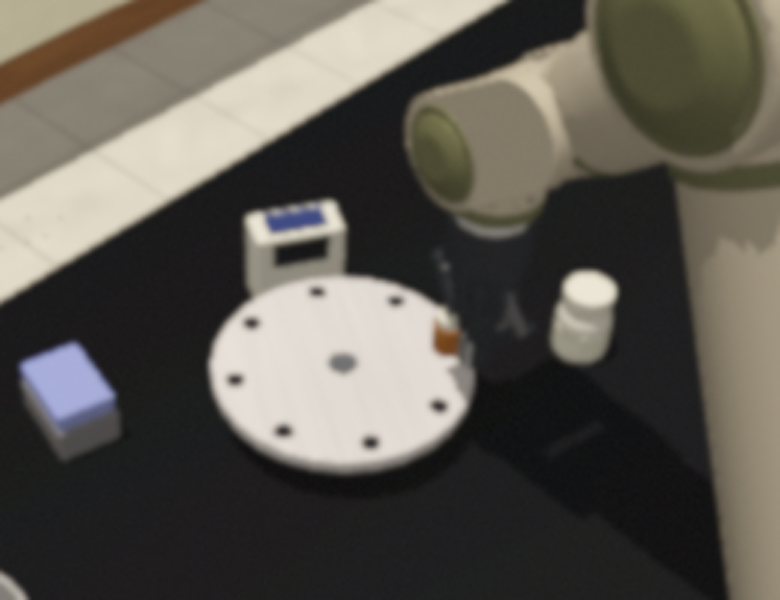

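View pics/t2.png

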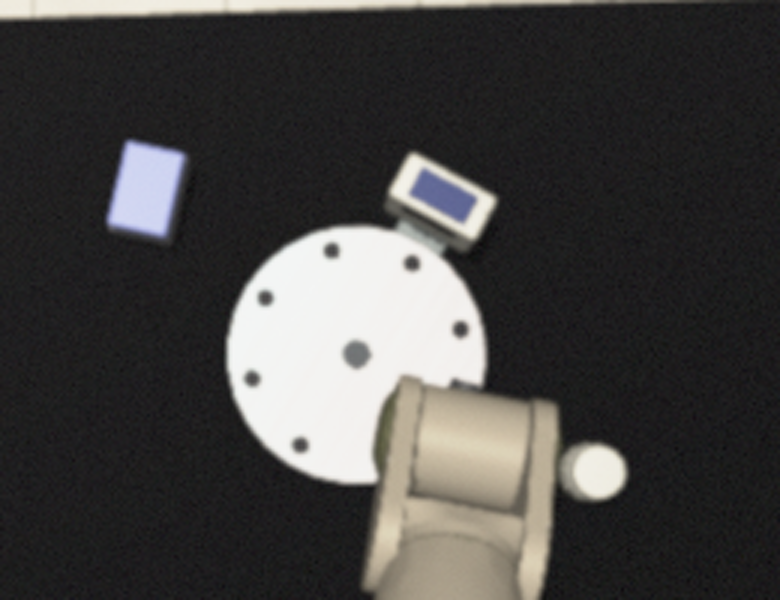

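Request:
servo_tool:
  moves:
    - [[3,0,0],0]
    - [[7,0,0],0]
    - [[14,0,0],0]
    - [[23,0,0],0]
    - [[34,0,0],0]
    - [[48,0,0],0]
    - [[62,0,0],0]
    - [[69,0,0],0]
    - [[70,-3,0],0]
    - [[65,-12,0],0]
    - [[56,-26,0],0]
    - [[47,-40,0],0]
    - [[40,-51,0],0]
    - [[37.3,-54.5,0],0]

```text
clock: 3.78
eef_pos: [538.9, 51.8, 84.4]
orientation: [0.989, -0.149, -0.0, -0.0]
contact_force: [-0.5, -0.5, -0.0]
width: -0.1
```

```bash
cat >> h.py <<'E'
C=np.array([578.7,81.0])
def polar(im):
    # unwrapped disc: amber-ness and darkness per degree of world angle, just outside r=100 at z=65 / dots at z=50
    a=np.radians(np.arange(0,360,1.0)); c=im["color"].astype(np.float32)
    def samp(r,z):
        uv=np.array([proj(im,(C[0]+r*np.cos(x),C[1]+r*np.sin(x),z)) for x in a],np.float32)
        return cv2.remap(c,uv[:,0].reshape(1,-1),uv[:,1].reshape(1,-1),cv2.INTER_LINEAR)[0]
    return samp(100,50),samp(100,68)
E
python3 - <<'E'
from h import *
import pickle
L=[]
for i in range(8):
    for n in ("side","top"):
        t=readout.get_obs()["clock"]; L.append((n,t,get_image(n)))
pickle.dump(L,open("L1.pkl","wb"))
o=readout.get_obs(); print(o["clock"],o["eef_pos"])
for n,t,im in L:
    g,v=polar(im)
    am=v[:,0]-v[:,2]
    k=np.argsort(am)[-6:]
    gr=g.mean(1)
    print(n,round(t,3),np.round(am[k].mean()),sorted(k), [i for i in range(360) if gr[i]<110 and gr[i]<=gr[i-1] and gr[i]<gr[(i+1)%360]])
rows=[np.hstack([L[i][2]["color"][100:280,200:450] for i in p]) for p in ((0,1,14),(6,12,15))]
cv2.imwrite("pics/trk.png",np.vstack(rows)[:,:,::-1])
E
```

```text
4.5833 [540.04485676  49.54120392  84.28598745]
side 3.783 80.0 [np.int64(337), np.int64(338), np.int64(339), np.int64(340), np.int64(341), np.int64(342)] [20, 65, 110, 156, 200, 245, 256, 272, 275, 281, 285, 290, 333]
top 3.833 39.0 [np.int64(164), np.int64(165), np.int64(166), np.int64(167), np.int64(168), np.int64(169)] [26, 71, 116, 218, 296]
side 3.883 82.0 [np.int64(348), np.int64(349), np.int64(350), np.int64(351), np.int64(352), np.int64(353)] [31, 77, 121, 166, 212, 256, 271, 275, 281, 285, 288, 344]
top 3.933 39.0 [np.int64(165), np.int64(166), np.int64(167), np.int64(170), np.int64(171), np.int64(246)] [38, 82, 126, 128, 215, 307]
side 3.983 86.0 [np.int64(0), np.int64(1), np.int64(2), np.int64(3), np.int64(4), np.int64(5)] [43, 88, 133, 178, 222, 256, 273, 283, 285, 313, 354]
top 4.033 40.0 [np.int64(167), np.int64(168), np.int64(169), np.int64(170), np.int64(171), np.int64(172)] [49, 93, 139, 318]
side 4.083 86.0 [np.int64(11), np.int64(12), np.int64(13), np.int64(14), np.int64(15), np.int64(16)] [5, 54, 98, 143, 189, 233, 256, 274, 278, 283, 285, 290, 324]
top 4.133 40.
[... 591 characters left out ...]
0 [np.int64(166), np.int64(167), np.int64(168), np.int64(170), np.int64(171), np.int64(172)] [81, 126, 216, 306, 351]
side 4.383 84.0 [np.int64(44), np.int64(45), np.int64(46), np.int64(47), np.int64(48), np.int64(51)] [40, 85, 131, 176, 222, 257, 271, 273, 277, 281, 285, 290, 311, 355]
top 4.433 39.0 [np.int64(165), np.int64(167), np.int64(168), np.int64(169), np.int64(170), np.int64(171)] [2, 92, 136, 317]
side 4.483 83.0 [np.int64(54), np.int64(55), np.int64(56), np.int64(57), np.int64(58), np.int64(59)] [8, 51, 97, 142, 187, 233, 257, 272, 275, 284, 290, 322]
top 4.533 40.0 [np.int64(169), np.int64(170), np.int64(171), np.int64(172), np.int64(246), np.int64(247)] [13, 102, 147, 283, 327]
```

View pics/trk.png

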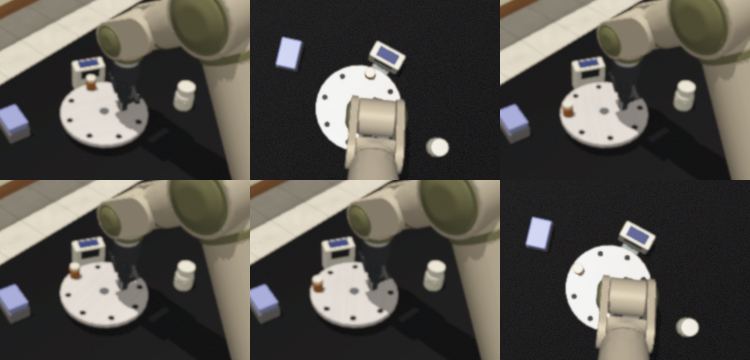

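Request:
servo_tool:
  moves:
    - [[0,0,1],0]
    - [[0,0,2],0]
    - [[0,0,3],0]
    - [[0,0,4],0]
    - [[0,0,5],0]
    - [[0,0,6],0]
    - [[0,0,6],0]
    - [[0,0,6],0]
    - [[0,0,6],0]
    - [[0,0,6],0]
    - [[0,0,6],0]
    - [[0,0,6],0]
    - [[0,0,6],0]
    - [[0,0,6],0]
    - [[0,0,6],0]
    - [[0,0,6],0]
    - [[0,0,6],0]
    - [[0,0,6],0]
    - [[0,0,6],0]
    - [[0,0,6],0]

```text
clock: 6.25
eef_pos: [540.0, 49.6, 78.3]
orientation: [0.989, -0.15, -0.0, -0.0]
contact_force: [-0.3, -0.3, 0.6]
width: -0.1
```

```bash
cat >> h.py <<'E'
def phase(im):
    # lattice phase (deg mod 45) from the dots in the unoccluded arc (world 0..220 deg), weighted by darkness
    g,_=polar(im); w=g.mean(1)[0:225]; a=np.arange(225)
    w=np.clip(np.median(w)-15-w,0,None)
    z=(w*np.exp(1j*np.radians(a*8))).sum(); return (np.degrees(np.angle(z))/8)%45, abs(z)/w.sum()
def track(n):
    L=[]
    for i in range(n):
        t=readout.get_obs()["clock"]; L.append((t,get_image("side")))
    o=readout.get_obs(); print("now",o["clock"],o["eef_pos"].round(1)); return L
E
python3 - <<'E'
from h import *
import pickle
L=track(10); pickle.dump(L,open("L2.pkl","wb"))
L=[(t,im) for n,t,im in pickle.load(open("L1.pkl","rb")) if n=="side"]+L
for t,im in L:
    _,v=polar(im); am=v[:,0]-v[:,2]; k=np.argsort(am)[-6:]
    print(round(t,4),np.round(phase(im),2),k.mean(),am[k].mean().round())
E
```

```text
now 6.75 [540.   49.6  78.3]
3.7833 [20.2   0.58] 339.5 80.0
3.8833 [30.89  0.58] 350.5 82.0
3.9833 [42.61  0.56] 2.5 86.0
4.0833 [8.14 0.57] 13.5 86.0
4.1833 [18.37  0.6 ] 25.5 86.0
4.2833 [28.53  0.59] 37.5 85.0
4.3833 [39.66  0.56] 46.833333333333336 84.0
4.4833 [6.02 0.55] 56.5 83.0
6.25 [7.49 0.54] 227.5 83.0
6.3 [12.48  0.56] 230.5 82.0
6.35 [17.24  0.59] 232.5 74.0
6.4 [21.74  0.59] 234.5 47.0
6.45 [26.33  0.6 ] 249.5 22.0
6.5 [30.91  0.58] 288.0 17.0
6.55 [35.83  0.56] 328.5 17.0
6.6 [40.81  0.55] 319.8333333333333 16.0
6.65 [0.53 0.54] 319.8333333333333 17.0
6.7 [5.47 0.53] 323.5 16.0
```

```bash
cat >> h.py <<'E'
def fit(L,a0,w0=None):
    """L: (t,img); returns times, unwrapped vial angle deg (a0 = approx first angle)"""
    T=[];A=[]
    for t,im in L:
        p=phase(im)[0]
        pred=a0 if not A else (A[-1]+w0*(t-T[-1]))
        A.append(p+45*round((pred-p)/45)); T.append(t); 
    return np.array(T),np.array(A)
E
python3 - <<'E'
from h import *
import pickle
L=[(t,im) for n,t,im in pickle.load(open("L1.pkl","rb")) if n=="side"]+pickle.load(open("L2.pkl","rb"))
T,A=fit(L,-25,105); c=np.polyfit(T-6.7,A,2); print(A.round(1),c,(A-np.polyval(c,T-6.7)).round(1))
w=np.radians(c[1]); print("w",w,"dec",2*np.radians(c[0]))
for tgt in (329.9,689.9,1049.9):
    r=np.roots([c[0],c[1],c[2]-tgt]); r=r[np.isreal(r)]
    if len(r): x=r.real.min(); print(tgt,6.7+x,"w",w+2*np.radians(c[0])*x)
E
```

```text
[-24.8 -14.1  -2.4   8.1  18.4  28.5  39.7  51.  232.5 237.5 242.2 246.7
 251.3 255.9 260.8 265.8 270.5 275.5] [ -2.43181959  95.98570674 275.61436311] [ 0.2 -0.1  0.7  0.3 -0.3 -0.9 -0.5  0.1  0.6  0.6  0.5  0.1 -0.1 -0.4
 -0.3 -0.2 -0.3 -0.1]
w 1.6752666175134523 dec -0.08488651747532691
329.9 7.273904150784026 w 1.6265498927887614
689.9 11.632517084203599 w 1.2565624198478549
1049.9 18.00405187606757 w 0.7157050203936406
```

Request:
servo_tool:
  moves:
    - [[0,0,0],0]
    - [[0,0,0],0]
    - [[0,0,0],0]
    - [[0,0,0],0]
    - [[0,0,0],0]
    - [[0,0,0],0]
    - [[0,0,0],0]
    - [[0,0,0],0]
    - [[0,0,0],0]
    - [[0,0,0],0]
    - [[0,0,0],0]
    - [[0,0,0],0]
    - [[0,0,0],0]
    - [[0,0,0],0]
    - [[0,0,0],0]
    - [[0,0,0],0]
    - [[0,0,0],0]
    - [[0,0,0],0]
    - [[0,0,0],0]
    - [[0,0,0],0]

```text
clock: 8.42
eef_pos: [540.1, 49.6, 78.3]
orientation: [0.989, -0.15, 0.0, 0.0]
contact_force: [0.2, 0.1, 0.2]
width: -0.5
```

Request:
servo_tool:
  moves:
    - [[0,0,0],0]
    - [[0,0,0],0]
    - [[0,0,0],0]
    - [[0,0,0],0]
    - [[0,0,0],0]
    - [[0,0,0],0]
    - [[0,0,0],0]
    - [[0,0,0],0]
    - [[0,0,0],0]
    - [[0,0,0],0]
    - [[0,0,0],0]
    - [[0,0,0],0]
    - [[0,0,0],0]
    - [[0,0,0],0]
    - [[0,0,0],0]
    - [[0,0,0],0]
    - [[0,0,0],0]
    - [[0,0,0],0]
    - [[0,0,0],0]
    - [[0,0,0],0]

```text
clock: 10.08
eef_pos: [540.0, 49.6, 78.3]
orientation: [0.989, -0.15, -0.0, -0.0]
contact_force: [-0.2, 0.6, -0.3]
width: 0.1
```

```bash
cat > t3.py <<'E'
from h import *
import pickle,sys
L=track(int(sys.argv[1]))
old=[(t,im) for n,t,im in pickle.load(open("L1.pkl","rb")) if n=="side"]+pickle.load(open("L2.pkl","rb"))
try: old+=pickle.load(open("L3.pkl","rb"))
except Exception: pass
pickle.dump(L if len(old)<=18 else old[18:]+L,open("L3.pkl","wb"))
T,A=fit(old,-25,105)
c=np.polyfit(T-6.7,A,2)
for t,im in L:
    p=phase(im)[0]; pred=np.polyval(c,t-6.7); a=p+45*round((pred-p)/45); T=np.append(T,t);A=np.append(A,a)
    c=np.polyfit(T-6.7,A,2); print(round(t,3),a.round(1),pred.round(1))
t0=T[-1]; c=np.polyfit(T-t0,A,2); print(c,(A-np.polyval(c,T-t0)).round(1))
for tgt in (329.9,689.9,1049.9):
    r=np.roots([c[0],c[1],c[2]-tgt]); r=r[np.isreal(r)]
    if len(r): x=r.real.min(); print(tgt,t0+x,"w",np.radians(c[1]+2*c[0]*x))
E
python3 t3.py 8
```

```text
now 10.4833 [540.   49.6  78.3]
10.083 563.6 572.5
10.133 567.3 567.4
10.183 570.8 571.1
10.233 574.5 574.8
10.283 578.1 578.4
10.333 582.0 582.1
10.383 585.8 585.8
10.433 589.7 589.4
[ -2.8512006   73.4998972  589.48578323] [ 0.6  0.2  0.8  0.3 -0.4 -1.1 -0.8 -0.2  0.4  0.5  0.4  0.1 -0.1 -0.4
 -0.2 -0.  -0.1  0.1  0.1  0.1 -0.1 -0.2 -0.2 -0.1  0.   0.3]
329.9 7.285814134227532 w 1.5960708649950335
689.9 11.880755728245298 w 1.1387561958580468
1049.9 21.165519366368265 w 0.2146838166331736
```

Request:
servo_tool:
  moves:
    - [[0,0,0],0]
    - [[0,0,0],0]
    - [[0,0,0],0]
    - [[0,0,0],0]
    - [[0,0,0],0]
    - [[0,0,0],0]
    - [[0,0,0],0]
    - [[0,0,0],0]
    - [[0,0,0],0]

```text
clock: 11.23
eef_pos: [540.0, 49.6, 78.3]
orientation: [0.989, -0.15, 0.0, -0.0]
contact_force: [0.8, -0.3, 0.1]
width: 0.0
```

```bash
python3 t3.py 6
```

```text
now 11.5333 [540.   49.6  78.3]
11.233 692.5 711.6
11.283 695.9 711.3
11.333 699.1 712.4
11.383 702.4 714.3
11.433 705.7 716.6
11.483 709.1 719.3
[ -1.80773221  82.85424324 717.91987808] [ 2.4  2.1  2.8  2.3  1.6  0.9  1.1  1.7 -2.3 -2.4 -2.7 -3.3 -3.8 -4.2
 -4.4 -4.4 -4.7 -4.8 10.2  9.5  8.7  7.9  7.3  6.8  6.2  5.8 -4.6 -5.4
 -6.3 -7.2 -8.  -8.8]
329.9 7.200361483499792 w 1.7163402938332122
689.9 11.147576362461585 w 1.4672640955139462
1049.9 15.919471020482861 w 1.1661491532961128
```

Request:
servo_tool:
  moves:
    - [[0,0,0],0]
    - [[0,0,0],0]
    - [[0,0,0],0]
    - [[0,0,11],0]
    - [[0,0,12],0]
    - [[0,0,12],0]
    - [[0,0,12],0]
    - [[0,0,12],0]
    - [[0,0,12],0]
    - [[0,0,12],0]

```text
clock: 12.37
eef_pos: [540.8, 49.4, 66.9]
orientation: [0.989, -0.15, 0.001, 0.0]
contact_force: [-0.6, -1.2, 9.7]
width: -0.2
```

Run:
```python
from h import *
print(readout.get_obs()["contact_force"])
for i in range(3):
    im=get_image("side"); t=get_image("top"); print(phase(im),phase(t))
a=cv2.resize(im["color"][100:280,200:400],None,fx=2,fy=2); b=cv2.resize(t["color"][120:300,220:420],None,fx=2,fy=2)
cv2.imwrite("pics/brake.png",np.hstack([a,b])[:,:,::-1])
```

```text
[-0.57354512 -1.24955598  9.67731796]
(np.float64(15.116921807810206), np.float64(0.5186215758576261)) (np.float64(14.878565732486733), np.float64(0.38832723786837375))
(np.float64(15.120408203157185), np.float64(0.5186029908694574)) (np.float64(14.855678685926216), np.float64(0.38980150097915917))
(np.float64(15.126997915082338), np.float64(0.5187896098030205)) (np.float64(14.832602779138071), np.float64(0.3858294267673322))
```

View pics/brake.png

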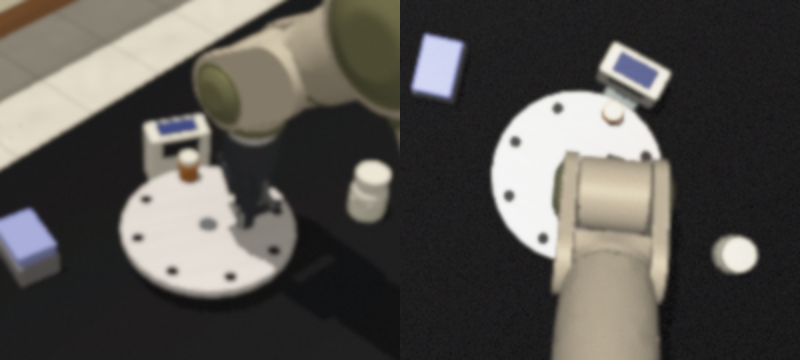

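The picture shows the disc stopped with the vial in front of the window: (188,165) in the left half, (612,112) in the right. Next I lift the finger straight up.

Request:
servo_tool:
  moves:
    - [[0,0,-2],0]
    - [[0,0,-4],0]
    - [[0,0,-6],0]
    - [[0,0,-9],0]
    - [[0,0,-14],0]
    - [[0,0,-22],0]
    - [[0,0,-34],0]
    - [[0,0,-50],0]
    - [[0,0,-70],0]
    - [[0,0,-90],0]
    - [[0,0,-106],0]
    - [[0,0,-112],0]
    - [[0,0,-112],0]
    - [[0,0,-112],0]

```text
clock: 13.83
eef_pos: [539.7, 49.6, 177.7]
orientation: [0.989, -0.15, -0.0, 0.0]
contact_force: [0.7, 0.6, -0.7]
width: 0.1
```

Run:
```python
from h import *
im=get_image("side"); print(phase(im)); 
for i in range(8): im=get_image("side")
t=get_image("top"); print(phase(im),phase(t),readout.get_obs()["contact_force"])
a=cv2.resize(im["color"][100:380,100:440],None,fx=1.2,fy=1.2); b=cv2.resize(t["color"][100:380,100:410],None,fx=1.2,fy=1.2)
cv2.imwrite("pics/end.png",np.hstack([a,b])[:,:,::-1])
```

```text
(np.float64(14.481329774640699), np.float64(0.5706776546063629))
(np.float64(14.48004310000971), np.float64(0.5712405251594412)) (np.float64(15.607504356202277), np.float64(0.4803357528003019)) [ 0.16494685 -0.38649117  0.33305136]
```

View pics/end.png

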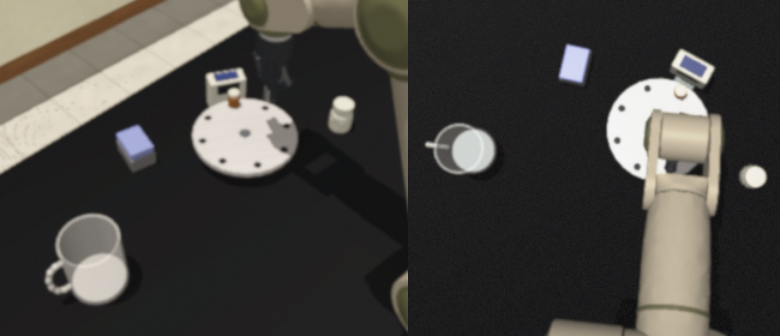

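The disc is at rest: its angle reads the same 0.4 s apart, about -30°, against the reader at -30.1°. The finger is clear of the disc, and the jug, box and jar are where they were.

```bash
python3 -c "
from h import *
print(hand_in())"
```

```text
the job is handed in; nothing more can be done
None
```

The carousel ran freely and is now parked with the vial in front of the reader's window. I handed the job in at about 14 s on the robot's clock.

- **Spin:** The closed fingertip flicked the vial so that the disc turned anticlockwise at about 1.9 rad/s, or a turn every 3.3 s. The finger had left the vial before the first pass, and the vial ran freely past the reader twice. The disc lost about 0.1 rad/s each second, as expected.
- **Brake:** On the third pass, at about 1.14 rad/s, I pressed the fingertip on the flat top about 50 mm from the axis. The force was about 10 N, and the disc stopped directly. I then lifted the finger straight up.

**Last checks:** The vial stands at about -30° in world angle and the reader at -30.1°. The side and top cameras differ by about 1°, one on each side of -30°. After the lift, the disc's angle did not change over 0.4 s and the tool force was about zero. By eye, the jug, tip box and jar had not moved.

**Tracking slip:** My last tracking run before braking misread the disc by one dot spacing, 45°, because of an error in my script. I corrected the angle by hand before braking, and the pictures afterwards confirm where the disc stopped.

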